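# Charge the mill hopper from a tray of grinding cylinders

## Robot

A 6-joint arm with a two-finger parallel gripper is mounted at the origin on a cart in front of the work surface, level with it; the furniture and walls round the work are solid. World frame = base frame: x ahead of the robot, y to its left, z up, the work surface at z = 0. Lengths are in m, angles in rad, forces in N, time in s.
With the tool pointing down it reaches from about 0.325 to 0.775 m from the base axis. Payload 5.5 kg.
Tool frame: the origin (TCP) lies midway between the tips of the shut fingers; the grasp point (between the pads) lies 19 mm behind it; z points along the fingers, y is the line along which they close (so a half turn about z gives the same grasp; the last joint's range is limited). The gripper opens to 85 mm and grips with 20 to 120 N. Pads are 22 mm wide; open, the fingers measure 114 mm over their backs; the gripper's body (76 mm by 85 mm) begins 54 mm behind the grasp point. The pads swing forward as they close: fully open they stand 13 mm farther back than shut.
Start: joints at [1.162, 0.091, 1.231, -0, 1.82, -0.057], TCP at [0.207, 0.563, 0.194] pointing down, gripper open.
Joint ranges: [-2.87, 2.87], [-0.86, 2.18], [0.17, 2.46], [-1.51, 4.65], [0.06, 2.69], [-2.65, 2.65]. Speed limits (rad/s): [2.57, 2.57, 3.01, 3.14, 3.14, 3.14].

## Interface

Orientations are given as a rotation vector (axis times angle).
In Python, from bench import arm, imaging gives the robot as it stands. The module is installed in compiled form; this text tells all that it offers.
- The arm moves only by the tool apply_moves, never from a script. Its argument "motion" is text: rows parted by semicolons, each of 4 numbers parted by spaces: the shift along the tool's x, y, z in mm, then the turn about the tool's z in degrees. A call has 1 to 5 rows; each row is the pose to reach, as a shift and turn from the pose commanded when the call began, along the tool's axes at that moment; what a row does not reach only later rows make up. A row lasts 1/10 s, in which the tool goes at most 50 mm and 8.59 degrees, less where a joint would pass 70% of its speed; a pose out of reach is approached as far as the arm can. A call with a gripper value outside its range is refused whole. "grip" is the finger opening in mm, from 0 to 85.4, set as the call begins (left out, the last holds). The fingers move at their own pace and stop on an object; "squeeze" is the grip in N (left out, the last holds). Time passes only in rows, so rows that repeat a pose let the fingers close. It gives the time, the measured TCP pose, the force, the opening and the grip force at its end, in the units of the state.
- arm.observe(): the state, without advancing time (a new reading comes with each control period).
- imaging.grab_frame(name): name is "scene" or "side" or "wrist"; returns a dict with "pixels" (384x512x3 uint8, blue, green, red), "intrinsics" (3x3 intrinsics, pixels), "R" (3x3) and "t" (3): a world point X has camera coordinates R X + t; the wrist camera has in their place "T_tool_cam" (4x4, takes a point from camera to tool coordinates, whose origin is the TCP and whose axes are the flange's). Camera axes: x right, y down, z forward; pixel columns grow to the right and rows downward; lengths in m; the calibration is good to about 2 mm. A picture is of the moment at which its call begins: read the wrist's pose just before it. There is no depth.
- arm.hand_in(): hands the job in; it is judged then, once.
The state is a dict: "t": time; "joint_positions": joint angles; "joint_vel": joint speeds; "effort": joint torques, N m; "eef_pos": TCP position; "orientation": TCP orientation; "wrist_force": force on the tool from outside, world axes, zero at the start; "wrist_torque": the same for the moment, N m; "grip_width": finger opening in m; "gripper_force": force on a finger pad.
Only numpy, scipy, OpenCV 4.12 (cv2) and the standard library are available. Lean on these libraries where they do the work, as an engineer would, in place of code of your own. Each camera call takes 0.05 s, during which the arm holds its last target. There are 200 camera calls.

## Task

Charge the bench mill: take the aluminium tray by its leaning handle and, keeping it about level so that all five white grinding cylinders stay aboard, rest the underside of its open lip gently on the rim of the feed hopper with the lip over the mouth. Then tip the tray there, lip kept low over the mouth, until all five cylinders have slid into the hopper, and put the empty tray back on its rubber mat, standing flat, and let go. Leave the jar, dropper bottle and timer where they stand.

Things in the scene. Friction and masses are not known exactly. Their poses are not given: they have to be found in the camera images.
- tray: loose aluminium tray, 120 long (x) x 64 wide (y) mm, about 0.14 kg; floor 3 mm thick, side and rear walls 28 to 30 mm high, 3 mm thick; open at its +x end (the lip). Origin: centre of the floor's underside; x points to the lip, z up. A flat handle blade rises from the rear wall (foot at x -58.5, z 22 mm) and leans back 25 degrees from z, towards -x; its top is at z 100 mm
- tray_grip (a point): where the tray's handle blade (10 mm thick, 36 mm wide along y, 86 mm long) is best gripped: its middle 66 mm up from its foot, x -86.4, z 81.8 mm in the tray's frame; same axes as the tray, not the blade's. The fingers close across the 10 mm, in the tray's x-z plane
- tray_lip (a point): middle of the lower front edge of the tray's open end (x = 60, z = 0 mm in the tray's frame), same axes as the tray
- hopper_mouth (a point): centre of the round mouth of the fixed steel cone hopper on a white housing 130 mm square, level with the top of its rolled rim, 120 mm above the bench; z up. Rim outside diameter 142, mouth 132 mm; the cone narrows to a closed throat 58 mm wide, its floor 68 mm below this point
- tray_mat: fixed flat black rubber mat, 200 (x) x 120 (y) x 4 mm, under the tray at the start; origin: centre of its underside, x along its length, to which the tray's lip points
- cylinder_1: white ceramic grinding cylinder, 22 mm diameter, 22 mm long, about 30 g, loose, standing in the tray at the start; origin: its centre, z along its axis
- cylinder_2: white ceramic grinding cylinder, 22 mm diameter, 22 mm long, about 30 g, loose, standing in the tray at the start; origin: its centre, z along its axis
- cylinder_3: white ceramic grinding cylinder, 22 mm diameter, 22 mm long, about 30 g, loose, standing in the tray at the start; origin: its centre, z along its axis
- cylinder_4: white ceramic grinding cylinder, 22 mm diameter, 22 mm long, about 30 g, loose, standing in the tray at the start; origin: its centre, z along its axis
- cylinder_5: white ceramic grinding cylinder, 22 mm diameter, 22 mm long, about 30 g, loose, standing in the tray at the start; origin: its centre, z along its axis
- open_jar: bystander: open glass jar, 52 mm diameter, 90 mm high; origin: centre of its underside
- dropper_bottle: bystander: amber dropper bottle with black cap, 32 mm diameter, 96 mm high; origin: centre of its underside
- lab_timer: bystander: small white desk timer, 66 x 62 x 21 mm; origin: centre of its underside
Things that resemble listed ones, but are neither listed nor needed, are in the scene too. Leave any red look-alike of the tray alone.

How it is judged:
By the outcome, as a careful person would: the job done as asked, in the order asked, and still so for the second after the job is handed in, with the robot touching nothing.
It also fails if it takes over 64 s, if anything falls off the work surface, if the arm or the gripper's body presses on something with over 40 N, if the wrist force passes 120 N, or if a joint passes its speed limit or range.

## Working session

There is one attempt and no reset: what is moved stays moved. The work goes in short steps, Python scripts to look and compute and a tool call to move; the robot and the scene stay as the last step left them, time stands still between calls to the robot, and variables do not carry over. Pictures are saved under pics/ and viewed, at most 10 in all, crops included, and the job is handed in when it is done.

Besides the shell and the picture viewer there is one more tool, called by a JSON object that holds its "op" and its "data". apply_moves: Moves the arm, as the interface text tells. Its arguments: {"type":"object","properties":{"motion":{"type":"string"},"grip":{"type":"number"},"squeeze":{"type":"number"}},"required":["motion"]}

```bash
mkdir -p pics
python3 - <<'E'
from bench import arm, imaging
import cv2,numpy as np,pickle
o=arm.observe();print({k:np.round(v,3).tolist() for k,v in o.items()})
d={}
for n in("scene","side","wrist"):
    f=imaging.grab_frame(n);d[n]=f;cv2.imwrite(f"pics/{n}0.png",f["pixels"])
    print(n,{k:np.round(v,3).tolist() for k,v in f.items() if k!="pixels"})
pickle.dump(d,open("f0.pkl","wb"))
cv2.imwrite("pics/both0.png",cv2.resize(np.vstack([d["scene"]["pixels"],d["side"]["pixels"]]),None,fx=.78,fy=.78))
E
```

```text
{'t': 0.0, 'joint_positions': [1.162, 0.092, 1.232, 0.0, 1.82, -0.057], 'joint_vel': [0.002, 0.002, 0.002, -0.002, 0.002, 0.001], 'effort': [0.004, -45.871, -41.804, 0.0, 0.011, 0.0], 'eef_pos': [0.207, 0.563, 0.193], 'orientation': [-0.55, -3.093, 0.003], 'wrist_force': [0.24, 0.337, 0.347], 'wrist_torque': [0.023, -0.021, 0.011], 'gripper_force': 0.0, 'grip_width': 0.086}
scene {'intrinsics': [[438.03, 0.0, 253.489], [0.0, 438.03, 194.718], [0.0, 0.0, 1.0]], 'R': [[0.503, -0.864, -0.019], [-0.512, -0.28, -0.812], [0.696, 0.418, -0.583]], 't': [-0.209, 0.384, 0.698]}
side {'intrinsics': [[356.405, 0.0, 257.082], [0.0, 356.405, 194.41], [0.0, 0.0, 1.0]], 'R': [[-0.803, -0.596, 0.02], [-0.45, 0.584, -0.676], [0.391, -0.551, -0.737]], 't': [0.508, 0.3, 0.727]}
wrist {'intrinsics': [[289.384, 0.0, 255.11], [0.0, 289.384, 194.079], [0.0, 0.0, 1.0]], 'T_tool_cam': [[0.0, -0.961, -0.278, 0.071], [1.0, 0.0, 0.001, 0.0], [-0.001, -0.278, 0.961, -0.179], [0.0, 0.0, 0.0, 1.0]]}
```

View pics/scene0.png

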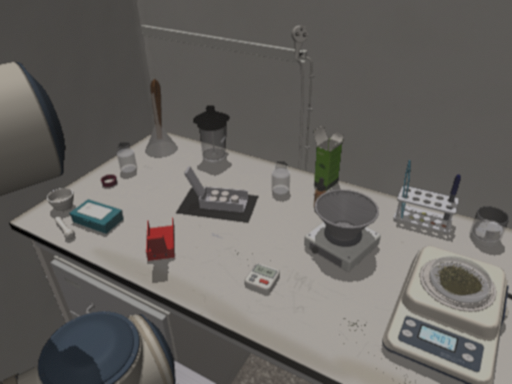

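View pics/side0.png

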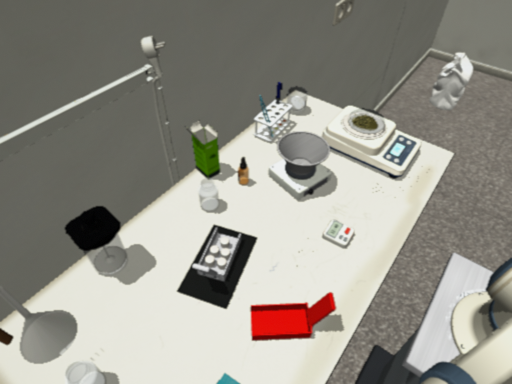

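The scene view shows the aluminium tray with cylinders at (222,198) on its black mat, its handle at (195,182) and the hopper at (346,212). In the side view the tray is at (218,253) and the hopper at (302,150). Candidates for "tray": the aluminium one at scene (222,198), or the red look-alike at scene (160,240) / side (285,320). I choose the aluminium one with the cylinders on the black mat. Candidates for "hopper": the grey cone at (346,212), or the balance dish at scene (458,280). I choose the cone.

```bash
cat > h.py <<'E'
import numpy as np,cv2
def ray(f,px):
    R,t=np.array(f["R"]),np.array(f["t"]);K=np.array(f["intrinsics"])
    c=-R.T@t; d=(R.T@np.linalg.inv(K)@np.c_[np.atleast_2d(px),np.ones(len(np.atleast_2d(px)))].T).T
    return c,d
def plane(f,px,z):
    c,d=ray(f,px); return c+d*((z-c[2])/d[:,2])[:,None]
def tri(f1,p1,f2,p2):
    P=[np.array(f["intrinsics"])@np.c_[f["R"],f["t"]] for f in(f1,f2)]
    X=cv2.triangulatePoints(P[0],P[1],np.array(p1,float).reshape(2,1),np.array(p2,float).reshape(2,1)).ravel();return X[:3]/X[3]
def proj(f,X):
    q=np.array(f["intrinsics"])@(np.array(f["R"])@np.array(X)+np.array(f["t"]));return q[:2]/q[2]
def wristf(f,o):
    "give wrist frame R,t in world"
    T=np.eye(4);T[:3,:3]=cv2.Rodrigues(np.array(o["orientation"]))[0];T[:3,3]=o["eef_pos"]
    M=np.linalg.inv(T@np.array(f["T_tool_cam"]));f["R"],f["t"]=M[:3,:3],M[:3,3];return f
E
python3 - <<'E'
from h import *;import pickle
d=pickle.load(open("f0.pkl","rb"))
for n,roi in(("scene",(170,160,270,225)),("side",(170,215,270,310))):
    f=d[n];x0,y0,x1,y1=roi
    g=f["pixels"].max(2)[y0:y1,x0:x1]
    m=cv2.morphologyEx((g<70).astype(np.uint8),cv2.MORPH_CLOSE,np.ones((3,3)))
    c=max(cv2.findContours(m,0,2)[0],key=cv2.contourArea);h=cv2.convexHull(c)[:,0]+[x0,y0]
    ap=cv2.approxPolyDP(h.astype(np.float32).reshape(-1,1,2),4,True)[:,0]
    P=plane(f,ap,.004);print(n,ap.tolist(),np.round(P[:,:2],3).tolist())
    r=cv2.minAreaRect((plane(f,h,.004)[:,:2]*1000).astype(np.float32));print(r)
a=cv2.resize(d["scene"]["pixels"][155:225,170:270],None,fx=5,fy=5,interpolation=2)
b=cv2.resize(d["side"]["pixels"][215:310,170:270],None,fx=5,fy=5,interpolation=2)[:350]
c=cv2.resize(d["scene"]["pixels"][175:270,295:395],None,fx=2.5,fy=2.5)
e=cv2.resize(d["side"]["pixels"][115:210,255:355],None,fx=2.5,fy=2.5)
w=cv2.resize(d["wrist"]["pixels"],(316,237))
A=np.zeros((588,792,3),np.uint8);B=cv2.resize(np.hstack([a,b]),(792,277));A[:277]=B
A[280:517,:250]=c[:237];A[280:517,250:500]=e[:237];A[280:517,500:792]=w[:,:292]
cv2.imwrite("pics/crop1.png",A)
E
```

```text
scene [[177.0, 212.0], [192.0, 188.0], [256.0, 196.0], [247.0, 221.0]] [[0.5, 0.284], [0.609, 0.316], [0.663, 0.136], [0.557, 0.102]]
((581.492431640625, 208.93460083007812), (115.36640930175781, 193.93280029296875), 16.491779327392578)
side [[255.0, 238.0], [225.0, 307.0], [178.0, 290.0], [191.0, 267.0], [242.0, 234.0]] [[0.559, 0.107], [0.502, 0.29], [0.61, 0.322], [0.628, 0.263], [0.592, 0.117]]
((584.0142822265625, 214.87940979003906), (115.85734558105469, 194.7115936279297), 17.436491012573242)
```

View pics/crop1.png

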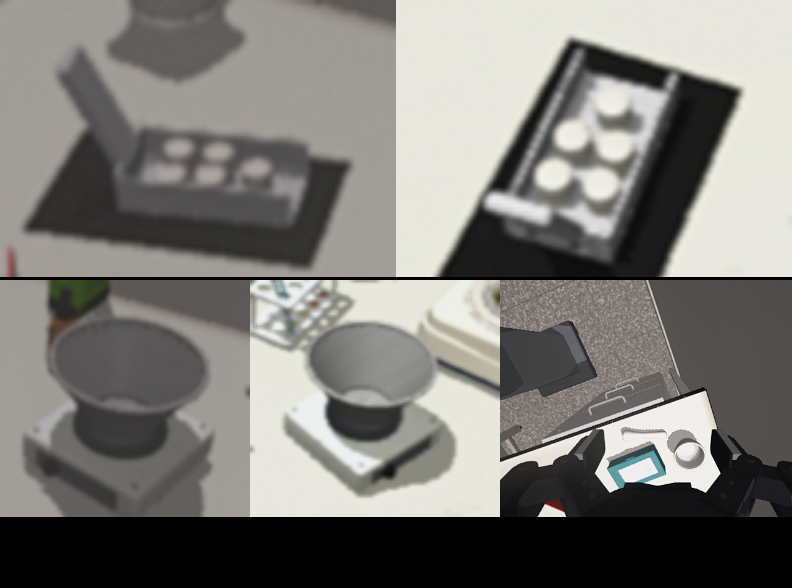

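The crop confirms the grey tray with five cylinders. Its blade top is at about scene (187,169) / side (201,267), and the lip points away towards the hopper. The grey cone hopper is clear.

Run:
```python
from h import *;import pickle
d=pickle.load(open("f0.pkl","rb"));s,e=d["scene"],d["side"]
print("handle tops",*[np.round(tri(s,a,e,b),4) for a,b in(((187.4,169.3),(201,267)),((184.6,171.4),(208.9,268.5)),((190.2,167.1),(193,265.5)))])
print("lip tops z34 side",np.round(plane(e,[(215.7,228.1),(239.7,234.4)],.033),4).tolist())
print("lip tops scene",np.round(plane(s,[(247.5,191.1),(243.7,201.7)],.033),4).tolist(), "tri",np.round(tri(s,(247.5,191.1),e,(215.7,228.1)),4),np.round(tri(s,(243.7,201.7),e,(239.7,234.4)),4))
print("lip floor near corner",plane(s,[(244.5,211.8)],.004))
for f,p in((s,[(315,207),(378.2,211.8),(346.2,190.2),(345.8,227.8)]),(e,[(277.8,143.8),(329.8,149),(305,131.4),(303.8,165.8)])):
    P=plane(f,p,.118)[:,:2];c,r=cv2.minEnclosingCircle(P.astype(np.float32));print("rim",P.round(4).tolist(),c,r,np.mean([(P[0]+P[1])/2,(P[2]+P[3])/2],0))
# cylinders: side tops z=.029
g=e["pixels"];m=((g.min(2)>195)).astype(np.uint8)
n,_,st,ce=cv2.connectedComponentsWithStats(m[228:280,190:245])
for i in range(1,n):
    if st[i,4]>20: q=ce[i]+[190,228];print(q,st[i,4],plane(e,[q],.029)[0,:2].round(4))
o=pickle
```

```text
handle tops [0.5637 0.2857 0.101 ] [0.5463 0.2807 0.1059] [0.5817 0.2908 0.0962]
lip tops z34 side [[0.6405, 0.1588, 0.033], [0.5825, 0.1382, 0.033]]
lip tops scene [[0.6372, 0.1471, 0.033], [0.5912, 0.1311, 0.033]] tri [0.6465 0.1535 0.0244] [0.5892 0.133  0.0304]
lip floor near corner [[0.58687517 0.12714773 0.004     ]]
rim [[0.5543, -0.0812], [0.6048, -0.2095], [0.6495, -0.1191], [0.519, -0.1669]] (0.5842989087104797, -0.14314861595630646) 0.06957272440195084 [ 0.58188876 -0.14417682]
rim [[0.6475, -0.1096], [0.5266, -0.1767], [0.6181, -0.2008], [0.547, -0.0785]] (0.5833022594451904, -0.1392214000225067) 0.07086294144392014 [ 0.58482514 -0.14139152]
[196.53634085 240.11027569] 399 [0.6553 0.2112]
[238.93023256 229.23255814] 43 [0.5955 0.1249]
[223.83606557 244.56557377] 244 [0.5957 0.1816]
[209.26086957 258.69565217] 46 [0.5971 0.2313]
[220.75925926 260.74074074] 54 [0.5728 0.2196]
[200.12244898 266.75510204] 49 [0.5993 0.2594]
[218.71428571 270.42857143] 35 [0.5601 0.2413]
[242.8 276.2] 25 [0.5087 0.2203]
```

{"op": "apply_moves", "data": {"motion": "-48 -16 -2 8; -96 -32 -4 16; -144 -48 -6 24; -192 -64 -8 32; -240 -80 -10 40", "grip": 85}}

```text
t: 0.65
eef_pos: [0.4031, 0.406, 0.204]
orientation: [-1.582, -2.714, 0.0]
wrist_force: [0.9, 0.7, -0.1]
grip_width: 0.0846
gripper_force: 0.0
```

```bash
cat >> h.py <<'E'
def togo(o,X,yaw_y=None):
    "tool-axes mm shift to bring TCP to X; turn (deg) to bring tool y to world angle"
    R=cv2.Rodrigues(np.array(o["orientation"]))[0]
    s=R.T@(np.array(X)-o["eef_pos"])*1000; a=np.degrees(np.arctan2(R[1,1],R[0,1]))
    return s.round(1), round(a,1), None if yaw_y is None else round((a-yaw_y+90)%180-90,1)
E
python3 - <<'E'
from h import *;from bench import arm
o=arm.observe();print(o["t"],o["eef_pos"],togo(o,(.560,.30,.22),18))
E
```

```text
0.65 [0.40313727 0.40597859 0.20396066] (array([-169.5,   84.2,  -16.1]), np.float64(29.5), np.float64(11.5))
```

{"op": "apply_moves", "data": {"motion": "-42 21 -4 3; -85 42 -8 6; -128 63 -12 9; -170 84 -16 12; -170 84 -16 12"}}

```text
t: 1.15
eef_pos: [0.5634, 0.2975, 0.2186]
orientation: [1.859, 2.531, -0.004]
wrist_force: [-0.2, 0.1, -0.2]
grip_width: 0.0847
gripper_force: 0.0
```

Run:
```python
from h import *;from bench import arm,imaging;import pickle
o=arm.observe();f=wristf(imaging.grab_frame("wrist"),o);pickle.dump((o,f),open("w1.pkl","wb"));cv2.imwrite("pics/w1.png",f["pixels"]);print(o["t"],o["eef_pos"],togo(o,(.567,.278,.1),18))
```

```text
1.15 [0.56337563 0.29745934 0.21856472] (array([-19.4,  -2.2, 118.6]), np.float64(17.4), np.float64(-0.6))
```

View pics/w1.png

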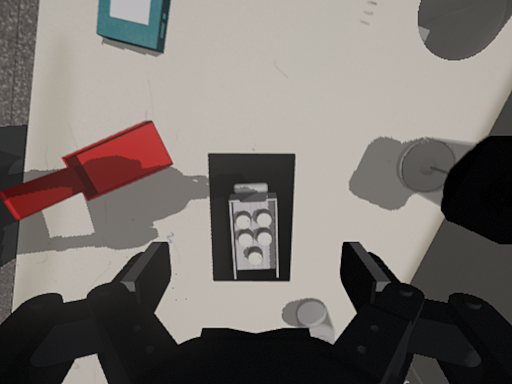

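The wrist view shows the mat spanning (208..295,153..281). The blade's top edge is at (234..268,185) and the tray's lip end is at (232..278,279). The lip points down in the picture and the red look-alike is at the left.

Run:
```python
from h import *;import pickle
o,f=pickle.load(open("w1.pkl","rb"))
h=plane(f,[(234,184),(268,183),(235,191),(268,191)],.102);print(h.round(4))
l=plane(f,[(231.5,279.5),(278.5,278.5)],.033);print("lip walltops",l.round(4))
hm=h[:2].mean(0);lm=l.mean(0);v=lm-hm;print(hm,lm,np.hypot(*v[:2]),np.degrees(np.arctan2(v[1],v[0])))
print("mat",plane(f,[(208,153),(295,154),(291,281),(212,280)],.004)[:,:2].round(4).tolist())
g=f["pixels"];m=(g.min(2)>150).astype(np.uint8);n,_,st,ce=cv2.connectedComponentsWithStats(m[200:275,230:280])
print("cyl",[(ce[i]+[230,200]).round(1).tolist()+plane(f,[ce[i]+[230,200]],.029)[0,:2].round(4).tolist() for i in range(1,n) if st[i,4]>20])
```

```text
[[0.5429 0.2874 0.102 ]
 [0.5767 0.2991 0.102 ]
 [0.5461 0.2804 0.102 ]
 [0.5794 0.2908 0.102 ]]
lip walltops [[0.5793 0.1325 0.033 ]
 [0.643  0.1542 0.033 ]]
[0.55981805 0.29326416 0.102     ] [0.61114362 0.14334244 0.033     ] 0.15846398626491073 -71.10140589096238
mat [[0.4974, 0.2926], [0.6107, 0.3267], [0.671, 0.139], [0.5537, 0.104]]
cyl [[244.9, 213.8, 0.5689, 0.2326], [276.4, 235.4, 0.6196, 0.2152], [252.6, 222.0, 0.5823, 0.2244], [253.2, 251.5, 0.5964, 0.1822]]
```

Run:
```python
from h import *;from bench import arm
print(togo(arm.observe(),(.5626,.2841,.072),19))
```

```text
(array([-15. ,  -3.2, 146.8]), np.float64(17.6), np.float64(-1.4))
```

{"op": "apply_moves", "data": {"motion": "-15 -3 40 -1.4; -15 -3 80 -1.4; -15 -3 115 -1.4; -15 -3 147 -1.4; -15 -3 147 -1.4"}}

```text
t: 1.7
eef_pos: [0.557, 0.2861, 0.0666]
orientation: [-1.813, -2.558, 0.014]
wrist_force: [-0.3, -0.5, -0.7]
grip_width: 0.0853
gripper_force: 0.0
```

{"op": "apply_moves", "data": {"motion": "0 0 0 0; 0 0 0 0; 0 0 0 0; 0 0 0 0; 0 0 0 0", "grip": 30, "squeeze": 20}}

```text
t: 2.2
eef_pos: [0.5617, 0.2868, 0.0744]
orientation: [1.818, 2.561, 0.002]
wrist_force: [0.8, 0.2, -0.2]
grip_width: 0.0301
gripper_force: 0.0
```

Run:
```python
from h import *;from bench import arm,imaging;import pickle
o=arm.observe();d={n:imaging.grab_frame(n) for n in("scene","side","wrist")}
wristf(d["wrist"],o);pickle.dump((o,d),open("w2.pkl","wb"))
a=cv2.resize(d["scene"]["pixels"][120:240,150:290],(392,336),interpolation=2)
b=cv2.resize(d["side"]["pixels"][190:310,150:290],(392,336),interpolation=2)
w=cv2.resize(d["wrist"]["pixels"][150:390,150:390],(260,260))
A=np.zeros((596,784,3),np.uint8);A[:336]=np.hstack([a,b]);A[336:,:260]=w;cv2.imwrite("pics/g2.png",A);print(o["eef_pos"],o["grip_width"])
```

```text
[0.56169497 0.28678606 0.07435656] 0.03005151562051617
```

View pics/g2.png

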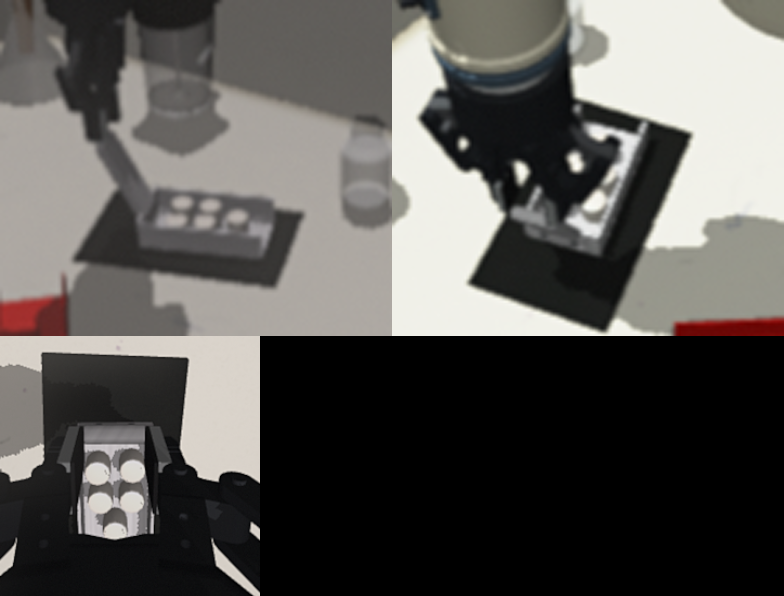

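The crop shows the fingers straddling the blade's top, which is seen in the wrist view at about (222..286,232..249). The reading of 30 mm with no force means the pads did not meet the 36 mm edges, so I check the offset.

Run:
```python
from h import *;import pickle
o,d=pickle.load(open("w2.pkl","rb"));f=d["wrist"]
R=cv2.Rodrigues(np.array(o["orientation"]))[0];p=np.array(o["eef_pos"])
P=plane(f,[(222,232),(286,232),(222,249),(286,249)],.104)
print("blade top in tool mm",((P-p)@R*1000).round(1).tolist())
for X in([0,15,0],[0,-15,0],[0,15,-19],[0,-15,-19],[11,15,0],[-11,15,0]): print(X,proj(f,p+R@np.array(X)/1000).round(1))
cv2.imwrite("pics/w2.png",cv2.resize(f["pixels"][200:370,160:350],None,fx=3,fy=3,interpolation=2))
```

```text
blade top in tool mm [[5.9, -18.7, -29.7], [5.9, 17.0, -29.6], [-4.5, -19.0, -29.7], [-4.5, 17.3, -29.6]]
[0, 15, 0] [278.1 222.2]
[0, -15, 0] [232.8 222.2]
[0, 15, -19] [280.5 234. ]
[0, -15, -19] [230.4 234. ]
[11, 15, 0] [278.5 206.5]
[-11, 15, 0] [277.7 237.5]
```

View pics/w2.png

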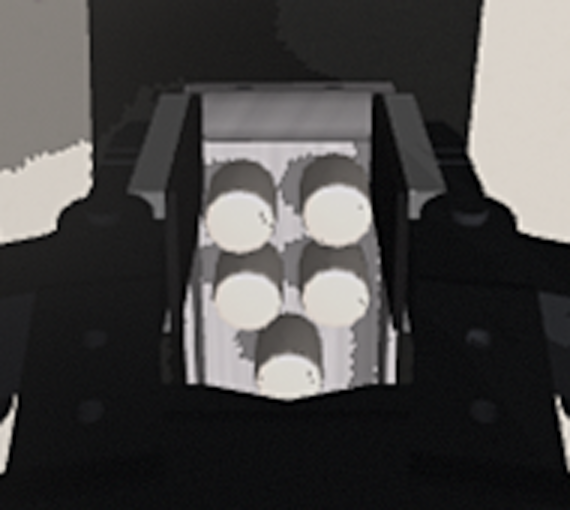

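{"op": "apply_moves", "data": {"motion": "0 0 0 0; 0 0 0 0", "grip": 26, "squeeze": 20}}

```text
t: 2.55
eef_pos: [0.5612, 0.2865, 0.0731]
orientation: [-1.819, -2.561, 0.0]
wrist_force: [-0.5, -0.6, 0.5]
grip_width: 0.0262
gripper_force: 0.0
```

Run:
```python
from h import *;import pickle
o,d=pickle.load(open("w2.pkl","rb"))
R=cv2.Rodrigues(np.array(o["orientation"]))[0];p=np.array(o["eef_pos"])
for n,(x0,y0) in(("scene",(150,120)),("side",(150,190))):
    for X in([0,15,0],[0,-15,0],[0,25,0],[0,-25,0],[0,-25,-30]): print(n,X,((proj(d[n],p+R@np.array(X)/1000)-[x0,y0])*2.8).round(0)+([0,0] if n=="scene" else [392,0]))
a=cv2.resize(d["scene"]["pixels"][140:205,165:230],(390,390),interpolation=2)
b=cv2.resize(d["side"]["pixels"][225:290,180:245],(390,390),interpolation=2)
cv2.imwrite("pics/g3.png",cv2.convertScaleAbs(np.hstack([a,b]),alpha=2.2))
```

```text
scene [0, 15, 0] [110. 155.]
scene [0, -15, 0] [100. 172.]
scene [0, 25, 0] [113. 149.]
scene [0, -25, 0] [ 97. 178.]
scene [0, -25, -30] [ 93. 151.]
side [0, 15, 0] [520. 230.]
side [0, -15, 0] [558. 241.]
side [0, 25, 0] [507. 226.]
side [0, -25, 0] [570. 245.]
side [0, -25, -30] [567. 224.]
```

View pics/g3.png

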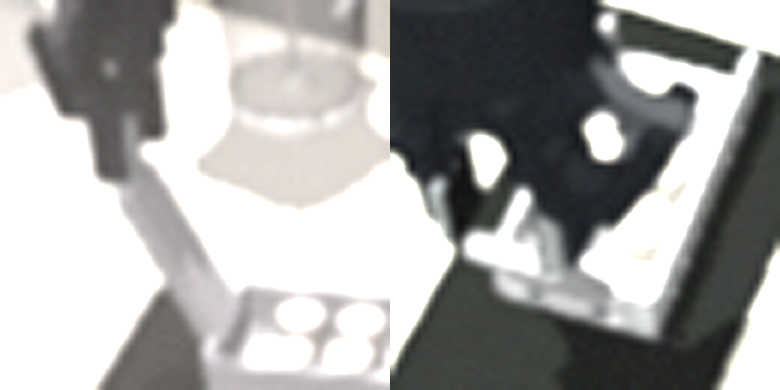

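The view shows both fingertips ending at or just above the blade's top edge, around scene (184,170), about 3 cm higher than the tip position I assumed. I open, go deeper and close again.

{"op": "apply_moves", "data": {"motion": "0 0 0 0; 0 0 0 0; 0 0 0 0; 0 0 12 0; 0 0 24 0", "grip": 70}}

```text
t: 3.05
eef_pos: [0.5613, 0.2867, 0.0484]
orientation: [1.819, 2.561, 0.001]
wrist_force: [0.1, 0.2, -0.4]
grip_width: 0.0702
gripper_force: 0.0
```

{"op": "apply_moves", "data": {"motion": "0 0 0 0; 0 0 0 0; 0 0 0 0; 0 0 0 0", "grip": 30, "squeeze": 20}}

```text
t: 3.45
eef_pos: [0.5613, 0.2865, 0.0492]
orientation: [1.819, 2.561, -0.0]
wrist_force: [0.4, -0.4, -1.2]
grip_width: 0.0358
gripper_force: 23.9
```

{"op": "apply_moves", "data": {"motion": "0 0 0 0; 0 0 0 0; 0 0 -3 0; 0 0 -7 0; 0 0 -12 0", "grip": 25, "squeeze": 110}}

```text
t: 3.95
eef_pos: [0.561, 0.2866, 0.0613]
orientation: [-1.819, -2.561, 0.0]
wrist_force: [-0.9, 0.4, -3.1]
grip_width: 0.0326
gripper_force: 109.5
```

Run:
```python
from h import *;from bench import arm,imaging;import pickle
o=arm.observe();print(o["wrist_force"],o["wrist_torque"],o["gripper_force"])
d={n:imaging.grab_frame(n) for n in("scene","side","wrist")}
wristf(d["wrist"],o);pickle.dump((o,d),open("w3.pkl","wb"))
a=cv2.resize(d["scene"]["pixels"][120:230,160:270],(396,396),interpolation=2)
b=cv2.resize(d["side"]["pixels"][200:310,160:270],(396,396),interpolation=2)
cv2.imwrite("pics/g4.png",cv2.convertScaleAbs(np.hstack([a,b]),alpha=1.5))
```

```text
[-0.91785216  0.388048   -3.14083423] [0.21295785 0.03589813 0.00797856] 109.52040195465088
```

View pics/g4.png

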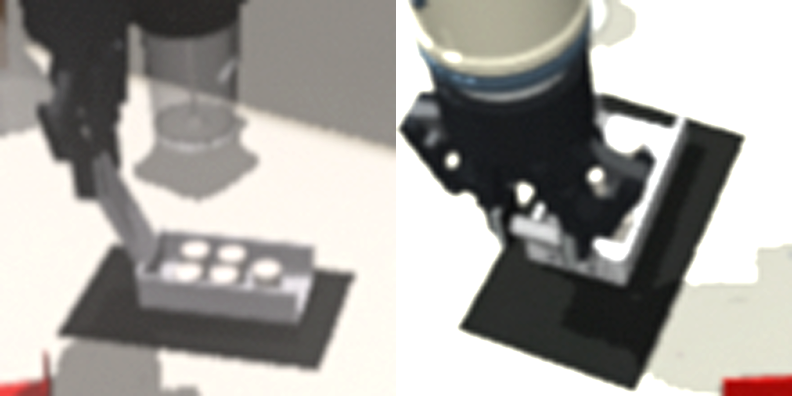

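The tray hangs level with all five cylinders aboard. Its near lower edge is at scene (199,203)-(242,208), shifted up evenly by 3.5 px. Now I lift it smoothly.

{"op": "apply_moves", "data": {"motion": "0 0 -5 0; 0 0 -13 0; 0 0 -22 0; 0 0 -32 0; 0 0 -42 0"}}

```text
t: 4.6
eef_pos: [0.5614, 0.2867, 0.1045]
orientation: [1.819, 2.561, 0.001]
wrist_force: [-0.5, 0.7, -3.2]
grip_width: 0.033
gripper_force: 109.6
```

{"op": "apply_moves", "data": {"motion": "0 0 -10 0; 0 0 -20 0; 0 0 -30 0; 0 0 -40 0; 0 0 -50 0"}}

```text
t: 5.1
eef_pos: [0.5612, 0.2866, 0.154]
orientation: [1.819, 2.561, 0.0]
wrist_force: [0.7, 1.1, -3.2]
grip_width: 0.0325
gripper_force: 109.6
```

{"op": "apply_moves", "data": {"motion": "0 0 -10 0; 0 0 -20 0; 0 0 -30 0; 0 0 -36 0; 0 0 -40 0"}}

```text
t: 5.6
eef_pos: [0.5614, 0.2867, 0.194]
orientation: [1.819, 2.561, 0.001]
wrist_force: [-0.5, -0.2, -2.6]
grip_width: 0.0332
gripper_force: 109.6
```

Run:
```python
from h import *;from bench import arm
o=arm.observe();print(o["eef_pos"],o["wrist_force"],o["wrist_torque"],togo(o,(.5198,.0412,.195)))
```

```text
[0.56139782 0.28667198 0.19403655] [-0.46882919 -0.24728881 -2.62133526] [0.20643489 0.10591668 0.02124783] (array([-218. , -120.2,   -1.1]), np.float64(19.2), None)
```

{"op": "apply_moves", "data": {"motion": "-4 -2 0 0; -12 -7 0 0; -25 -14 0 0; -40 -22 0 0; -56 -31 0 0"}}

```text
t: 6.1
eef_pos: [0.55, 0.2216, 0.1929]
orientation: [-1.819, -2.561, 0.001]
wrist_force: [0.1, 0.0, -3.0]
grip_width: 0.033
gripper_force: 109.7
```

{"op": "apply_moves", "data": {"motion": "-16 -9 0 0; -32 -18 0 0; -48 -27 0 0; -64 -36 0 0; -80 -44 0 0"}}

```text
t: 6.6
eef_pos: [0.5348, 0.1318, 0.1933]
orientation: [1.819, 2.561, 0.0]
wrist_force: [-0.3, -0.4, -3.4]
grip_width: 0.0331
gripper_force: 109.7
```

{"op": "apply_moves", "data": {"motion": "-16 -9 0 0; -30 -17 0 0; -42 -23 0 0; -49 -27 0 0; -52 -29 0 0"}}

```text
t: 7.1
eef_pos: [0.5249, 0.074, 0.1932]
orientation: [1.82, 2.561, 0.0]
wrist_force: [-0.3, -1.0, -2.3]
grip_width: 0.033
gripper_force: 109.7
```

Run:
```python
from h import *;from bench import arm,imaging;import pickle
o=arm.observe();print(o["eef_pos"],o["wrist_force"],o["wrist_torque"],togo(o,(.5198,.0412,.195)))
d={n:imaging.grab_frame(n) for n in("scene","side","wrist")}
wristf(d["wrist"],o);pickle.dump((o,d),open("w4.pkl","wb"))
a=cv2.resize(d["scene"]["pixels"][120:270,250:400],(396,396),interpolation=2)
b=cv2.resize(d["side"]["pixels"][90:240,210:360],(396,396),interpolation=2)
cv2.imwrite("pics/g5.png",cv2.convertScaleAbs(np.hstack([a,b]),alpha=1.4))
```

```text
[0.52491311 0.07401902 0.19323446] [-0.28888876 -1.02698015 -2.25919792] [ 0.25304632  0.06914399 -0.03684511] (array([-29.3, -15.6,  -1.8]), np.float64(19.2), None)
```

View pics/g5.png

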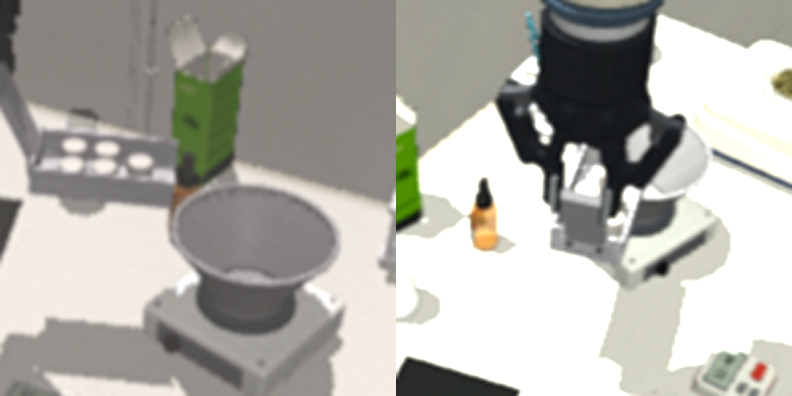

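The tray arrives level with five cylinders. Its lower near lip corner is at scene (316,198), just short of the hopper rim whose left edge is at (315,207). I check this against the prediction.

Run:
```python
from h import *;import pickle
o,d=pickle.load(open("w4.pkl","rb"));s=d["scene"];p=np.array(o["eef_pos"])
u=np.array([.326,-.946]);v=np.array([.946,.326])
lip=p[:2]+[.050,-.143];print("pred near lip corner",proj(s,[*(lip-.032*v),.148]),proj(s,[*(lip-.032*v),.140]),proj(s,[*(lip-.032*v-.12*u),.148]))
print("seen (316.3,198.4); rear bottom near (30,190)->",(250+30/2.64,120+190/2.64))
print(plane(s,[(316.3,198.4)],.148))
```

```text
pred near lip corner [313.29481479 198.17717741] [313.0754174  201.11896861] [259.29005502 192.85058664]
seen (316.3,198.4); rear bottom near (30,190)-> (261.3636363636364, 191.96969696969697)
[[ 0.54702097 -0.08548274  0.148     ]]
```

{"op": "apply_moves", "data": {"motion": "-5 -3 0 0; -14 -8 0 0; -22 -12 0 0; -26 -14 0 0; -27 -15 0 0"}}

```text
t: 7.75
eef_pos: [0.5197, 0.0436, 0.1932]
orientation: [1.82, 2.56, 0.0]
wrist_force: [0.1, -0.2, -3.4]
grip_width: 0.0331
gripper_force: 109.7
```

{"op": "apply_moves", "data": {"motion": "0 0 3 0; 0 0 8 0; 0 0 13 0; 0 0 17 0; 0 0 20 0"}}

```text
t: 8.25
eef_pos: [0.5195, 0.0446, 0.1723]
orientation: [-1.818, -2.561, 0.001]
wrist_force: [-0.5, -0.9, -3.0]
grip_width: 0.0331
gripper_force: 109.7
```

{"op": "apply_moves", "data": {"motion": "0 0 1 0; 0 0 2 0; 0 0 3 0; 0 0 4 0; 0 0 4 0"}}

```text
t: 8.75
eef_pos: [0.5197, 0.0444, 0.1691]
orientation: [-1.819, -2.561, 0.0]
wrist_force: [-0.4, -0.1, -2.9]
grip_width: 0.0329
gripper_force: 109.7
```

{"op": "apply_moves", "data": {"motion": "0 0 1 0; 0 0 2 0; 0 0 2 0"}}

```text
t: 9.05
eef_pos: [0.5197, 0.0444, 0.1671]
orientation: [1.819, 2.562, 0.0]
wrist_force: [0.6, -0.1, -1.9]
grip_width: 0.0328
gripper_force: 109.8
```

{"op": "apply_moves", "data": {"motion": "0 0 1 0; 0 0 2 0; 0 0 2 0"}}

```text
t: 9.35
eef_pos: [0.5198, 0.0446, 0.1654]
orientation: [1.819, 2.561, 0.001]
wrist_force: [0.6, 1.5, -0.2]
grip_width: 0.0333
gripper_force: 110.0
```

The lip rests gently on the rim: about 2.7 N went off the wrist. Now I relax the squeeze and start tipping along the arc about the rim.

{"op": "apply_moves", "data": {"motion": "0 0 0 0; 0 0 0 0; -3 0 -3 0; -6 0 -7 0; -9 0 -10 0", "squeeze": 20}}

```text
t: 9.85
eef_pos: [0.5228, 0.0354, 0.1753]
orientation: [1.819, 2.561, -0.001]
wrist_force: [0.8, -0.4, -3.0]
grip_width: 0.033
gripper_force: 109.7
```

```bash
cat > tilt.py <<'E'
from h import *;from bench import arm,imaging;import pickle,sys
n=sys.argv[1];o=arm.observe();f=imaging.grab_frame("scene");pickle.dump((o,f),open(n+".pkl","wb"))
np.set_printoptions(precision=3,suppress=True)
print(o["t"],o["eef_pos"],o["wrist_force"],o["wrist_torque"],o["grip_width"],o["gripper_force"])
# white cylinder tops inside region round tray
g=f["pixels"];m=((g.min(2)>105)&(g.max(2)<230)).astype(np.uint8)
E
python3 tilt.py p1
```

```text
9.85 [0.523 0.035 0.175] [ 0.801 -0.361 -2.951] [ 0.244  0.058 -0.013] 0.03298650622676665 109.68319773674011
```

{"op": "apply_moves", "data": {"motion": "3 0 3 0; 6 0 6 0; 8 0 8 0; 9 0 10 0; 9 0 10 0"}}

```text
t: 10.4
eef_pos: [0.5195, 0.0447, 0.165]
orientation: [-1.818, -2.562, 0.0]
wrist_force: [-0.1, -0.1, -0.3]
grip_width: 0.0329
gripper_force: 109.9
```

{"op": "apply_moves", "data": {"motion": "0 0 0 0; 0 0 0 0; 0 0 0 0", "grip": 30, "squeeze": 20}}

```text
t: 10.7
eef_pos: [0.5197, 0.0444, 0.1654]
orientation: [1.819, 2.561, 0.0]
wrist_force: [-1.1, 0.5, -0.9]
grip_width: 0.0335
gripper_force: 110.0
```

{"op": "apply_moves", "data": {"motion": "0 0 0 0; 0 0 0 0; 0 0 0 0", "grip": 34.5, "squeeze": 20}}

```text
t: 11.0
eef_pos: [0.5198, 0.0444, 0.1652]
orientation: [1.819, 2.561, 0.0]
wrist_force: [-0.4, 2.1, -0.9]
grip_width: 0.0349
gripper_force: 48.3
```

{"op": "apply_moves", "data": {"motion": "0 0 0 0; 0 0 0 0; -3 0 -3 0; -6 0 -7 0; -9 0 -10 0", "grip": 35.4}}

```text
t: 11.5
eef_pos: [0.5229, 0.0355, 0.1755]
orientation: [1.819, 2.561, 0.0]
wrist_force: [0.1, -0.0, -2.8]
grip_width: 0.0359
gripper_force: 19.1
```

```bash
python3 tilt.py p2
```

```text
11.5 [0.523 0.036 0.175] [ 0.09  -0.046 -2.766] [0.23  0.032 0.032] 0.03592394322531792 19.13489520549774
```

{"op": "apply_moves", "data": {"motion": "0 0 0 0; 0 0 0 0; 0 0 0 0", "grip": 35.7}}

```text
t: 11.85
eef_pos: [0.5228, 0.0358, 0.1752]
orientation: [1.819, 2.561, 0.0]
wrist_force: [-0.2, 0.3, -2.2]
grip_width: 0.0358
gripper_force: 9.5
```

```bash
python3 tilt.py p3
```

```text
11.85 [0.523 0.036 0.175] [-0.191  0.288 -2.165] [-0.007 -0.109  0.071] 0.035798627429033406 9.534991085529327
```

The grip now slips in rotation: the wrist torque fell to about 0. I continue the arc.

{"op": "apply_moves", "data": {"motion": "-5 0 -5 0; -10 0 -11 0; -16 0 -16 0; -23 0 -22 0; -30 0 -27 0"}}

```text
t: 12.4
eef_pos: [0.5329, 0.0069, 0.203]
orientation: [1.819, 2.561, 0.001]
wrist_force: [-1.0, 1.4, -1.8]
grip_width: 0.0357
gripper_force: 9.3
```

```bash
python3 tilt.py p4
python3 - <<'E'
import pickle,cv2,numpy as np
o,f=pickle.load(open("p4.pkl","rb"))
cv2.imwrite("pics/p4.png",cv2.convertScaleAbs(cv2.resize(f["pixels"][110:260,260:410],(450,450),interpolation=2),alpha=1.4))
E
```

```text
12.4 [0.533 0.007 0.203] [-1.01   1.357 -1.785] [ 0.133  0.013 -0.006] 0.03567707990475999 9.330233931541443
```

View pics/p4.png

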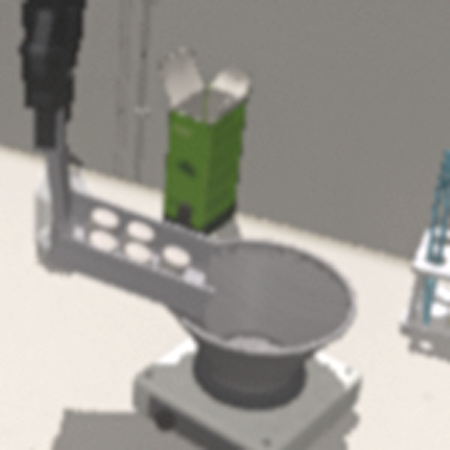

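The tray is tipped about 20°, its lip over the rim with the lower corner at crop (212,290), and all five cylinders are still aboard. I continue to about 40°. That was the last picture, so I check by numbers from here.

{"op": "apply_moves", "data": {"motion": "-6 0 -4 0; -12 0 -8 0; -18 0 -11 0; -25 0 -14 0; -32 0 -17 0"}}

```text
t: 12.95
eef_pos: [0.5432, -0.0232, 0.2192]
orientation: [-1.819, -2.561, 0.001]
wrist_force: [0.1, 0.2, -2.8]
grip_width: 0.0359
gripper_force: 9.1
```

{"op": "apply_moves", "data": {"motion": "-6 0 -2 0; -12 0 -5 0; -18 0 -6 0; -18 0 -6 0; -18 0 -6 0"}}

```text
t: 13.45
eef_pos: [0.549, -0.0397, 0.225]
orientation: [-1.819, -2.561, 0.0]
wrist_force: [0.8, 0.0, -3.6]
grip_width: 0.0358
gripper_force: 9.1
```

```bash
cat > cyl.py <<'E'
from h import *;import pickle,sys
o,f=pickle.load(open(sys.argv[1]+".pkl","rb"));g=f["pixels"]
# ROI over tray + hopper in scene, white-ish low-saturation blobs brighter than metal
x0,y0,x1,y1=255,140,400,240;r=g[y0:y1,x0:x1].astype(int)
m=((r.min(2)>int(sys.argv[2]))).astype(np.uint8)
n,_,st,ce=cv2.connectedComponentsWithStats(m)
for i in range(1,n):
    if st[i,4]>5: print((ce[i]+[x0,y0]).round(1),st[i,:5]+[x0,y0,0,0,0])
E
python3 tilt.py p5; python3 cyl.py p4 135;echo; python3 cyl.py p5 135
```

```text
13.45 [ 0.549 -0.04   0.225] [ 0.795  0.035 -3.555] [0.112 0.007 0.061] 0.03575732306116962 9.083954840898514
[279.  210.9] [ 255  159   70   81 2905]
[299.9 174.8] [284 168  30  15 205]
[294.3 182. ] [291 180   8   5  28]
[380.5 214.3] [ 339  183   61   57 1203]
[305.9 186.6] [303 184   7   6  29]
[293.6 189.9] [290 187   9   6  37]
[305.3 193.7] [302 191   8   6  36]
[318.2 195. ] [315 193   8   5  29]
[398.7 196.3] [398 193   2   7  10]
[324.2 202.2] [322 200   6   5  18]

[280.8 208.7] [ 255  159   70   81 3290]
[309.1 178. ] [306 176   7   5  18]
[319.6 184.9] [317 183   6   5  19]
[380.7 214.4] [ 340  183   60   57 1191]
[280.5 186.4] [274 184  14   6  43]
[319.1 192.1] [316 190   7   5  22]
[398.7 196.3] [398 193   2   7  10]
[330.7 195.8] [328 194   6   5  20]
```

{"op": "apply_moves", "data": {"motion": "0 0 0 0; 0 0 0 0; 0 0 0 0; 0 0 0 0", "grip": 35.8}}

```text
t: 13.9
eef_pos: [0.5491, -0.0395, 0.2252]
orientation: [1.819, 2.562, 0.0]
wrist_force: [0.3, -0.7, -1.7]
grip_width: 0.0357
gripper_force: 6.0
```

```bash
python3 tilt.py p6; python3 cyl.py p6 135
```

```text
13.9 [ 0.549 -0.04   0.225] [ 0.287 -0.711 -1.708] [ 0.024 -0.017  0.06 ] 0.03571902841730039 5.955337733030319
[280.1 209.2] [ 255  159   70   81 3172]
[306.7 179.7] [304 178   6   5  15]
[380.6 214.4] [ 340  183   60   57 1194]
[278.6 186.3] [274 185  10   4  31]
[316.5 187.2] [314 185   6   5  15]
[315.5 194. ] [313 192   6   5  18]
[398.7 196.3] [398 193   2   7  10]
[326.9 198.7] [325 197   5   5  15]
```

Run:
```python
from h import *;import pickle
o,f=pickle.load(open("p6.pkl","rb"))
X=np.array([.556,-.06,.155])
for th in (0,20,25,30,35,40,45,50):
    t=np.radians(th);d=np.array([.326*np.cos(t),-.946*np.cos(t),-np.sin(t)])
    a=proj(f,X);b=proj(f,X+.03*d);print(th,((b-a)[1]/(b-a)[0]).round(3),(b-a).round(1))
```

```text
0 0.096 [13.7  1.3]
20 0.401 [12.5  5. ]
25 0.488 [12.   5.8]
30 0.585 [11.4  6.6]
35 0.693 [10.7  7.4]
40 0.817 [9.9 8.1]
45 0.962 [9.  8.7]
50 1.14 [8.1 9.2]
```

{"op": "apply_moves", "data": {"motion": "-6 0 -1 0; -12 0 -2 0; -17 0 -3 0; -22 0 -3 0; -22 0 -3 0"}}

```text
t: 14.45
eef_pos: [0.5566, -0.0613, 0.2283]
orientation: [1.82, 2.56, -0.0]
wrist_force: [1.0, 0.1, -1.4]
grip_width: 0.0359
gripper_force: 6.0
```

```bash
python3 tilt.py p7; python3 cyl.py p7 130
```

```text
14.45 [ 0.557 -0.061  0.228] [ 0.96   0.101 -1.369] [-0.006 -0.058 -0.039] 0.03585830392840558 6.025500074028969
[338.5 140.3] [337 140   4   2   6]
[281.2 207.3] [ 255  159   70   81 3526]
[380.4 213.7] [ 339  183   61   57 1258]
[347.4 218.6] [338 213  17  12 107]
```

{"op": "apply_moves", "data": {"motion": "-2 0 0 0; 2 0 0 0; -2 0 0 0; 0 0 0 0; 0 0 0 0"}}

```text
t: 15.0
eef_pos: [0.5562, -0.0602, 0.2282]
orientation: [-1.819, -2.562, -0.0]
wrist_force: [0.3, 0.2, -0.8]
grip_width: 0.0359
gripper_force: 6.0
```

```bash
python3 tilt.py p8; python3 cyl.py p8 110
python3 - <<'E'
from h import *;from bench import arm,imaging;import pickle
fs=[]
for i in range(8): imaging.grab_frame("side");o=arm.observe();fs.append(np.r_[o["wrist_force"],o["wrist_torque"]])
print(np.mean(fs,0).round(2),o["gripper_force"])
w=wristf(imaging.grab_frame("wrist"),o);s=imaging.grab_frame("side");pickle.dump((o,w,s),open("w8.pkl","wb"))
# white round blobs in wrist view
for n,f,t in(("wrist",w,170),("side",s,215)):
    m=(f["pixels"].min(2)>t).astype(np.uint8);k,_,st,ce=cv2.connectedComponentsWithStats(m)
    print(n,[(ce[i].round(0).tolist(),int(st[i,4]),f["pixels"][tuple(ce[i].astype(int)[::-1])].tolist()) for i in range(1,k) if 15<st[i,4]<3000])
print("hopper floor px wrist/side/scene",proj(w,(.5835,-.1415,.07)),proj(s,(.5835,-.1415,.07)))
E
```

```text
15.0 [ 0.556 -0.06   0.228] [ 0.322  0.211 -0.751] [-0.027 -0.02   0.017] 0.03590190346904806 6.016835421323776
[320.  141.4] [318 140   6   5  16]
[337.9 140.6] [334 140   8   3  14]
[282.2 205.9] [ 255  157   71   83 3959]
[379.2 212.2] [ 339  181   61   59 1467]
[346.6 220.9] [335 215  22  12 193]
[-0.12  0.15 -1.19 -0.01 -0.01 -0.01] 6.015710681676865
wrist [([53.0, 31.0], 264, [175, 184, 189]), ([424.0, 93.0], 219, [172, 173, 176]), ([73.0, 172.0], 1731, [181, 189, 195]), ([506.0, 240.0], 28, [177, 184, 192]), ([77.0, 294.0], 413, [162, 165, 167]), ([267.0, 318.0], 1385, [184, 191, 198]), ([116.0, 327.0], 62, [188, 190, 192]), ([108.0, 334.0], 22, [205, 207, 209]), ([360.0, 355.0], 262, [162, 163, 166]), ([154.0, 347.0], 52, [172, 179, 187])]
side [([501.0, 5.0], 251, [223, 236, 238]), ([147.0, 41.0], 52, [228, 232, 231]), ([449.0, 66.0], 23, [242, 243, 241]), ([67.0, 107.0], 448, [229, 234, 231]), ([465.0, 74.0], 48, [234, 239, 239]), ([310.0, 102.0], 53, [230, 238, 238]), ([273.0, 114.0], 288, [242, 243, 242]), ([345.0, 125.0], 1227, [218, 228, 230]), ([260.0, 128.0], 48, [240, 243, 242]), ([263.0, 137.0], 26, [242, 242, 240]), ([397.0, 151.0], 33, [245, 244, 202]), ([207.0, 185.0], 18, [218, 222, 221]), ([390.0, 219.0], 434, [231, 238, 238]), ([464.0, 324.0], 755, [224, 238, 240]), ([88.0, 378.0], 128, [220, 224, 221])]
hopper floor px wrist/side/scene [254.37381522 238.93019761] [302.43957499 160.70586721]
```

{"op": "apply_moves", "data": {"motion": "10 0 1 0; 22 0 3 0; 35 0 7 0; 48 0 12 0; 60 0 18 0"}}

```text
t: 16.05
eef_pos: [0.536, -0.0023, 0.2098]
orientation: [1.818, 2.562, 0.0]
wrist_force: [0.6, 0.5, -1.4]
grip_width: 0.0359
gripper_force: 5.9
```

{"op": "apply_moves", "data": {"motion": "12 0 8 0; 23 0 17 0; 33 0 25 0; 42 0 35 0; 49 0 43 0"}}

```text
t: 16.55
eef_pos: [0.5199, 0.0432, 0.166]
orientation: [-1.818, -2.561, 0.001]
wrist_force: [0.9, -0.6, 0.2]
grip_width: 0.0357
gripper_force: 5.9
```

{"op": "apply_moves", "data": {"motion": "2 0 1 0; 2 0 2 0; 2 0 2 0; 2 0 2 0; 2 0 2 0", "grip": 30, "squeeze": 60}}

```text
t: 17.05
eef_pos: [0.5199, 0.0442, 0.1656]
orientation: [1.819, 2.561, 0.001]
wrist_force: [-1.3, 1.4, 0.8]
grip_width: 0.0342
gripper_force: 59.7
```

{"op": "apply_moves", "data": {"motion": "0 0 -5 0; 0 0 -12 0; 0 0 -20 0; 0 0 -25 0; 0 0 -25 0"}}

```text
t: 17.55
eef_pos: [0.5203, 0.0444, 0.1916]
orientation: [1.818, 2.56, 0.002]
wrist_force: [-0.3, -0.0, -1.1]
grip_width: 0.0341
gripper_force: 59.8
```

Run:
```python
from h import *;from bench import arm,imaging;import pickle
fs=[]
for i in range(10): s=imaging.grab_frame("scene");o=arm.observe();fs.append(np.r_[o["wrist_force"],o["wrist_torque"]])
e=imaging.grab_frame("side");w=wristf(imaging.grab_frame("wrist"),o)
print(np.mean(fs,0).round(2),o["gripper_force"],o["eef_pos"]);pickle.dump((o,s,e,w),open("w9.pkl","wb"))
p=np.array(o["eef_pos"]);u=np.array([.326,-.946]);v=np.array([.946,.326]);lip=p[:2]+[.05,-.143];zb=p[2]-.045
for t in (110,130,150):
    r=s["pixels"][140:240,255:400];m=(r.min(2)>t).astype(np.uint8);k,_,st,ce=cv2.connectedComponentsWithStats(m)
    print(t,[((ce[i]+[255,140]).round(0).tolist(),int(st[i,4])) for i in range(1,k) if st[i,4]>8])
print("pred floor corners scene",[proj(s,[*(lip+a*u+b*v),zb+c]).round(0).tolist() for a,b,c in((0,-.032,0),(-.12,-.032,0),(0,.032,.03),(-.12,.032,.03),(0,-.032,.03))])
# dispersion of the tray's inside seen by the wrist: cylinder tops are the brightest
q=[proj(w,[*(lip+a*u+b*v),zb+.003]) for a,b in((-.01,-.025),(-.01,.025),(-.1,.025),(-.1,-.025))]
mk=np.zeros(w["pixels"].shape[:2],np.uint8);cv2.fillConvexPoly(mk,np.array(q).astype(int),1);print(np.array(q).round(0).tolist(),np.percentile(w["pixels"].min(2)[mk>0],[1,10,50,90,99]))
```

```text
[-0.22 -0.18 -1.44  0.09  0.02  0.  ] 59.80008065700531 [0.5196535  0.04438392 0.18996268]
110 [([319.0, 141.0], 25), ([338.0, 141.0], 14), ([290.0, 172.0], 400), ([283.0, 215.0], 2918), ([379.0, 212.0], 1490), ([302.0, 191.0], 292), ([346.0, 221.0], 201)]
130 [([290.0, 172.0], 277), ([281.0, 215.0], 2724), ([380.0, 214.0], 1268), ([302.0, 191.0], 218), ([347.0, 220.0], 136)]
150 [([281.0, 215.0], 2624), ([273.0, 167.0], 13), ([296.0, 174.0], 99), ([383.0, 217.0], 1025), ([290.0, 189.0], 55), ([310.0, 192.0], 16), ([320.0, 193.0], 13), ([341.0, 218.0], 19), ([354.0, 218.0], 10), ([343.0, 223.0], 19)]
pred floor corners scene [[325.0, 204.0], [270.0, 199.0], [328.0, 177.0], [274.0, 172.0], [326.0, 193.0]]
[[229.0, 347.0], [282.0, 347.0], [285.0, 261.0], [226.0, 260.0]] [  5.  12. 181. 188. 194.]
```

The empty tray weighs 1.44 N, so all five cylinders are out, and white blobs are visible in the throat at scene (346,220). Now I carry it back.

Run:
```python
from h import *;from bench import arm
o=arm.observe();print(togo(o,(.5610,.2866,.19)))
```

```text
(array([2.151e+02, 1.188e+02, 1.000e-01]), np.float64(19.2), None)
```

{"op": "apply_moves", "data": {"motion": "4 2 0 0; 14 8 0 0; 28 15 0 0; 44 24 0 0; 62 34 0 0", "grip": 25, "squeeze": 80}}

```text
t: 18.65
eef_pos: [0.5315, 0.116, 0.1902]
orientation: [-1.818, -2.562, -0.001]
wrist_force: [0.4, 0.2, -1.4]
grip_width: 0.0336
gripper_force: 81.8
```

{"op": "apply_moves", "data": {"motion": "18 10 0 0; 36 20 0 0; 54 30 0 0; 72 40 0 0; 90 50 0 0"}}

```text
t: 19.15
eef_pos: [0.5487, 0.218, 0.19]
orientation: [-1.817, -2.562, -0.0]
wrist_force: [-0.7, -0.5, -1.6]
grip_width: 0.0334
gripper_force: 81.8
```

{"op": "apply_moves", "data": {"motion": "18 9 0 0; 34 17 0 0; 48 25 0 0; 58 30 0 0; 62 32 0 0"}}

```text
t: 19.65
eef_pos: [0.5586, 0.2859, 0.1898]
orientation: [-1.817, -2.562, 0.001]
wrist_force: [-0.8, -0.3, -2.0]
grip_width: 0.0333
gripper_force: 81.8
```

Run:
```python
from h import *;from bench import arm
o=arm.observe();print(o["eef_pos"],o["wrist_force"],togo(o,(.5610,.2866,.062)))
```

```text
[0.55862718 0.28594247 0.1898156 ] [-0.75421325 -0.31346729 -1.96298965] (array([ -0.2,   2.5, 127.8]), np.float64(19.3), None)
```

{"op": "apply_moves", "data": {"motion": "0 2 8 0; 0 2 22 0; 0 2 38 0; 0 2 55 0; 0 2 72 0"}}

```text
t: 20.15
eef_pos: [0.5602, 0.2846, 0.1158]
orientation: [-1.819, -2.56, 0.002]
wrist_force: [0.1, 0.6, -1.3]
grip_width: 0.0336
gripper_force: 81.9
```

{"op": "apply_moves", "data": {"motion": "0 0 16 0; 0 0 28 0; 0 0 38 0; 0 0 46 0; 0 0 50 0"}}

```text
t: 20.65
eef_pos: [0.5605, 0.2853, 0.0674]
orientation: [-1.819, -2.561, 0.001]
wrist_force: [-0.2, -0.4, -1.6]
grip_width: 0.0335
gripper_force: 81.9
```

{"op": "apply_moves", "data": {"motion": "0 0 2 0; 0 0 4 0; 0 0 6 0; 0 0 8 0; 0 0 8 0"}}

```text
t: 21.15
eef_pos: [0.5605, 0.2853, 0.06]
orientation: [-1.819, -2.561, 0.0]
wrist_force: [0.2, 1.0, -0.8]
grip_width: 0.0333
gripper_force: 81.9
```

Run:
```python
from h import *;from bench import arm,imaging
fs=[]
for i in range(5): imaging.grab_frame("scene");o=arm.observe();fs.append(np.r_[o["wrist_force"],o["wrist_torque"]])
print(o["eef_pos"],np.mean(fs,0).round(2))
```

```text
[0.56069991 0.28536576 0.06035987] [ 0.17  0.16 -1.38  0.07  0.02  0.01]
```

{"op": "apply_moves", "data": {"motion": "0 0 2 0; 0 0 4 0; 0 0 6 0; 0 0 7 0; 0 0 7 0"}}

```text
t: 21.9
eef_pos: [0.5604, 0.2853, 0.0528]
orientation: [-1.819, -2.561, 0.001]
wrist_force: [-0.2, -0.0, -1.6]
grip_width: 0.0333
gripper_force: 81.9
```

{"op": "apply_moves", "data": {"motion": "0 0 0 0; 0 0 0 0; 0 0 0 0; 0 0 1 0; 0 0 2 0", "grip": 35.7}}

```text
t: 22.4
eef_pos: [0.5607, 0.2855, 0.0513]
orientation: [1.819, 2.561, 0.001]
wrist_force: [0.2, 1.0, -0.7]
grip_width: 0.0357
gripper_force: 9.0
```

{"op": "apply_moves", "data": {"motion": "0 0 1 0; 0 0 2 0; 0 0 3 0; 0 0 3 0; 0 0 3 0", "grip": 35.8}}

```text
t: 22.9
eef_pos: [0.5609, 0.2863, 0.0505]
orientation: [1.818, 2.562, 0.004]
wrist_force: [-3.8, 2.0, 8.1]
grip_width: 0.0359
gripper_force: 6.6
```

Run:
```python
from h import *;from bench import arm,imaging
fs=[]
for i in range(5): imaging.grab_frame("scene");o=arm.observe();fs.append(np.r_[o["wrist_force"],o["wrist_torque"]])
print(o["eef_pos"],np.mean(fs,0).round(2),o["gripper_force"])
```

```text
[0.56084043 0.28626865 0.05046743] [-3.35  1.03  7.65  0.16  0.63 -0.05] 6.649064049124718
```

{"op": "apply_moves", "data": {"motion": "0 0 -1 0; 0 0 -2 0; 0 0 -2 0"}}

```text
t: 23.45
eef_pos: [0.5608, 0.2856, 0.0507]
orientation: [1.819, 2.561, 0.002]
wrist_force: [-1.0, 1.8, 4.0]
grip_width: 0.0358
gripper_force: 6.3
```

{"op": "apply_moves", "data": {"motion": "0 0 0 0; 0 0 0 0; 0 0 0 0; 0 0 0 0", "grip": 45}}

```text
t: 23.85
eef_pos: [0.5604, 0.2851, 0.0496]
orientation: [-1.819, -2.561, 0.001]
wrist_force: [0.7, -0.8, 1.0]
grip_width: 0.045
gripper_force: 0.0
```

{"op": "apply_moves", "data": {"motion": "0 0 0 0; 0 0 0 0; 0 0 0 0; 0 0 0 0; 0 0 0 0", "grip": 80}}

```text
t: 24.35
eef_pos: [0.5606, 0.2853, 0.0502]
orientation: [1.819, 2.561, 0.0]
wrist_force: [-0.4, -0.6, -0.3]
grip_width: 0.0799
gripper_force: 0.0
```

{"op": "apply_moves", "data": {"motion": "0 0 -20 0; 0 0 -50 0; 0 0 -90 0; 0 0 -130 0; 0 0 -150 0"}}

```text
t: 24.85
eef_pos: [0.5615, 0.2857, 0.2052]
orientation: [1.817, 2.559, 0.008]
wrist_force: [0.6, -0.6, 1.3]
grip_width: 0.08
gripper_force: 0.0
```

Run:
```python
from h import *;from bench import arm,imaging;import pickle
d0=pickle.load(open("f0.pkl","rb"));o=arm.observe();print(o["t"],o["eef_pos"],o["wrist_force"])
s=imaging.grab_frame("scene");e=imaging.grab_frame("side");w=wristf(imaging.grab_frame("wrist"),o);pickle.dump((o,s,e,w),open("w10.pkl","wb"))
# difference from start round the tray in scene, and correlation shift of the tray patch
for n,f,r in(("scene",s,(196,186,252,216)),("side",e,(225,225,250,262))):
    x0,y0,x1,y1=r;T=d0[n]["pixels"][y0:y1,x0:x1];S=f["pixels"][y0-8:y1+8,x0-8:x1+8]
    q=cv2.matchTemplate(S,T,cv2.TM_CCOEFF_NORMED);print(n,cv2.minMaxLoc(q)[1],np.array(cv2.minMaxLoc(q)[3])-8)
# bystanders: unchanged elsewhere?
df=(cv2.absdiff(s["pixels"],d0["scene"]["pixels"]).max(2)>35).astype(np.uint8);k,_,st,ce=cv2.connectedComponentsWithStats(df)
print([(st[i,:5].tolist()) for i in range(1,k) if st[i,4]>12])
# tray edges in wrist: bright floor quad
g=w["pixels"].min(2);m=(g>100).astype(np.uint8)
c=plane(w,[(0,0)],0)
q=np.array([proj(w,[x,y,.004]) for x,y in((.4974,.2926),(.6107,.3267),(.671,.139),(.5537,.104))]);print("mat px",q.round(0).tolist())
mk=np.zeros_like(g);cv2.fillConvexPoly(mk,q.astype(int),1)
mk=cv2.erode(mk,np.ones((5,5)))
cs=cv2.findContours((m&mk).astype(np.uint8),0,2)[0];b=max(cs,key=cv2.contourArea);h=cv2.convexHull(b)[:,0]
print("tray outline (z~.033) mm",cv2.minAreaRect((plane(w,h,.033)[:,:2]*1000).astype(np.float32)))
```

```text
24.85 [0.5614539  0.28574892 0.20517267] [ 0.61042959 -0.60850615  1.25642306]
scene 0.8706188201904297 [0 1]
side 0.952308177947998 [1 0]
[[45, 0, 108, 55, 3016], [157, 0, 6, 3, 13], [145, 25, 43, 9, 131], [0, 35, 94, 77, 2761], [154, 40, 38, 85, 1886], [50, 63, 53, 112, 3111], [102, 65, 9, 27, 54], [46, 125, 11, 33, 85], [212, 190, 7, 5, 29], [221, 191, 8, 5, 29], [231, 195, 7, 4, 23], [215, 197, 4, 5, 14], [222, 199, 8, 4, 17], [231, 200, 8, 4, 29], [336, 215, 21, 11, 146], [147, 216, 71, 96, 2452], [166, 238, 8, 11, 68], [130, 315, 26, 29, 281], [0, 323, 23, 29, 175], [23, 324, 11, 8, 52], [152, 324, 14, 20, 89], [27, 328, 18, 9, 79], [36, 331, 19, 11, 120], [103, 344, 9, 14, 31], [148, 345, 25, 39, 595], [128, 349, 20, 35, 301], [0, 353, 5, 15, 39], [16, 355, 22, 29, 272], [174, 361, 4, 9, 23]]
mat px [[210.0, 145.0], [300.0, 149.0], [291.0, 281.0], [209.0, 278.0]]
tray outline (z~.033) mm ((589.6473999023438, 199.34017944335938), (63.82154083251953, 116.49662017822266), 19.381593704223633)
```

```bash
python3 -c "
from bench import arm
print(arm.hand_in())"
```

```text
the job is handed in; nothing more can be done
None
```

The job is handed in. By weight and camera checks, all five cylinders are in the hopper, the empty tray stands flat on its mat within about 1 px of where it began, and the jar, bottle and timer show no change, all in about 25 s of the 64 s allowed.

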